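# Change over the open tray at the parts counter

### The job

On the parts-counter desk, first push the blue stock tray, which was left drawn out, fully home into its rack; then hook a fingertip behind the front lip of the yellow tray and draw it out all the way to its stop. Use only the fingertips: do not pinch a tray's front or lift anything, keep the jar standing in the yellow tray and the carton in the blue one, leave the red tray shut and the mug, tape measure and parcel where they are. Finish with the hand clear of everything.

Things in the scene. Friction and masses are not known exactly. Their poses are not given: they have to be found in the camera images.
- rack: low dark steel rack fixed on the desk, 215 mm deep, 316 mm wide, side plates 50 mm high and back plate 85 mm high, open above and in front. Origin: on the desk (z = 0), under the middle of the front line. Its x axis points into the rack, y along its front, z up; the three trays slide out towards its -x. Three open-topped trays stand in it side by side, 100 mm apart, in any order
- yellow_tray (a joint): how far the yellow tray is drawn out, m: 0 fully home, 0.11 at its stop. It slides with about 3 N of friction (plus about 12 N per m/s) and stays where it is left
- blue_tray (a joint): the same for the blue tray, which starts drawn part-way out
- red_tray (a joint): the same for the red tray, which starts home
- yellow_top (a point): middle of the top of the yellow tray's upright front wall, 69 mm above the desk. x into the rack, y along the front, z up; moves with the tray. The wall is 94 mm wide and 12 mm thick: its outer face at x = -6 mm, its inner face (the lip to hook behind) at x = +6 mm. Inside, the tray is 86 mm wide, its floor 23 mm above the desk, side walls up to 51 mm, rear wall at x = +194 mm up to 53 mm
- blue_top (a point): the same point of the blue tray, which has the same sizes and axes. Its front wall's outer face, at x = -6 mm, 94 mm wide, from 18 to 66 mm above the desk, is the face to push
- red_top (a point): middle of the top of the red tray's front wall (same sizes and axes)
- jar: small jar with an orange cap, 38 mm across, 58 mm high, standing loose in the rear half of the yellow tray, 100 mm or more behind the lip. Origin at the centre of its underside, z up
- carton: small cardboard carton, 50 x 55 x 40 mm high, lying loose in the blue tray. Origin at the centre of its underside, z up
- mug: steel mug, 76 mm across and 85 mm high with a side handle, beside the rack; bystander. Origin at the centre of its underside
- tape: orange and black tape measure, 65 x 35 x 60 mm high, standing beside the rack; bystander. Origin at the centre of its underside
- parcel: taped cardboard parcel, 90 x 80 x 70 mm high, beside the rack; bystander. Origin at the centre of its underside
Things that resemble listed ones, but are neither listed nor needed, are in the scene too. There is more than one size of the jar; the job needs the largest.

How it is judged:
By the outcome, as a careful person would: the job done as asked, in the order asked, and still so for the second after the job is handed in, with the robot touching nothing.
It also fails if it takes over 43 s, if anything falls off the work surface, if the arm or the gripper's body presses on something with over 40 N, if the wrist force passes 120 N, or if a joint passes its speed limit or range.

### The arm

A 6-joint arm with a two-finger parallel gripper is mounted at the origin on the work surface. World frame = base frame: x ahead of the robot, y to its left, z up, the work surface at z = 0. Lengths are in m, angles in rad, forces in N, time in s.
With the tool pointing down it reaches from about 0.4 to 0.825 m from the base axis. Payload 7 kg.
Tool frame: the origin (TCP) lies at the centre of the arm's flange, where the gripper is bolted on; the fingertips stand 178 mm ahead of it and the grasp point (between the pads) lies 159 mm ahead of it; x points along the fingers, y is the direction in which the jaws open and shut, and the axes are right-handed (so a half turn about x gives the same grasp; the last joint's range is limited). The gripper opens to 88 mm and grips with 3 to 60 N. Pads are 19 mm wide; open, the fingers measure 130 mm over their backs; the gripper's body (78 mm by 193 mm) begins 47 mm behind the grasp point.
Start: joints at [-0.932, 0.359, 0.012, 0, -1.224, -0.288], TCP at [0.232, -0.634, 0.405] pointing down, gripper open.
Joint ranges: [-3.07, 3.07], [-1.43, 2.12], [-1.02, 1.25], [-3.03, 1.67], [-3.05, -0], [-3.03, 3.03]. Speed limits (rad/s): [2.39, 2.39, 3.01, 3.14, 3.14, 3.14].

### API

Orientations are given as [roll, pitch, yaw] about the fixed x, y, z axes, in that order (R = Rz(yaw) Ry(pitch) Rx(roll)).
In Python, from station import status, viewer, arm gives the robot as it stands. The module is installed in compiled form; this text tells all that it offers.
- The arm moves only by the tool apply_moves, never from a script. Its argument "commands" is a list of rows, each an object of numbers: "dx", "dy", "dz": the shift along the world's x, y, z in mm; "spin": the turn about the world's z in degrees; "hand": the closure, from 0 (fully open) to 1 (shut). A call has exactly 5 rows; each row shifts and turns the commanded pose from where the row before left it; what a row does not reach is not made up. A row lasts 1/8 s, in which the tool goes at most 62.5 mm and 10.7 degrees, less where a joint would pass 70% of its speed; a pose out of reach is approached as far as the arm can. A call is refused whole if a number of a shift passes 62.5 or a number of a turn 10.7, either way. A call with a gripper value outside its range is refused whole. The fingers move at their own pace and stop on an object; "grip_force" is the grip in N (left out, the last holds). Time passes only in rows, so rows that do not move let the fingers close, or fill a call up. It gives the time, the measured TCP pose, the force and the opening at its end, in the units of the state.
- status.get_state(): the state, without advancing time (a new reading comes with each control period).
- viewer.grab_frame(name): name is "side" or "top" or "wrist"; returns the picture (400x640x3 uint8, red, green, blue); there is no depth.
- viewer.camera_info(name): a dict with "fx", "fy", "cx", "cy" (pixels), "eye" and "attitude" of the camera in the world; the wrist camera has in their place "T_tool_cam" (4x4, takes a point from camera to tool coordinates, whose origin is the TCP and whose axes are the tool frame's). Camera axes: x right, y up, looking along -z (the intrinsics and any distortion apply to the point x, -y, -z); pixel columns grow to the right and rows downward; lengths in m; the calibration is good to about 2 mm. A picture is of the moment at which its call begins: read the wrist's pose just before it. camera_info takes no time and is no camera call.
- arm.job_done(): hands the job in, once; it reports no verdict.
The state is a dict: "t": time; "q": joint angles; "qd": joint speeds; "joint_efforts": joint torques, N m; "eef_pos": TCP position; "ee_rot": TCP orientation; "force": force on the tool from outside, world axes, zero at the start; "moment": the same for the moment, N m; "width": finger opening in m.
Only numpy, scipy, OpenCV 4.12 (cv2) and the standard library are available. Lean on these libraries where they do the work, as an engineer would, in place of code of your own. Each camera call takes 0.05 s, during which the arm holds its last target.

## Working session

There is one attempt and no reset: what is moved stays moved. The work goes in short steps, Python scripts to look and compute and a tool call to move; the robot and the scene stay as the last step left them, time stands still between calls to the robot, and variables do not carry over. Pictures are saved under pics/ and viewed, and the job is handed in when it is done.

Besides the shell and the picture viewer there is one more tool, called after ">>>" by a JSON object that holds its "fn" and its "kwargs". apply_moves: Moves the arm, as the interface text tells. Its arguments: {"type":"object","properties":{"commands":{"type":"array","items":{"type":"object","properties":{"dx":{"type":"number"},"dy":{"type":"number"},"dz":{"type":"number"},"spin":{"type":"number"},"hand":{"type":"number"}}}},"grip_force":{"type":"number"}},"required":["commands"]}

```bash
mkdir -p pics
python3 - <<'E'
from station import status, viewer
import cv2
s=status.get_state()
for k,v in s.items(): print(k,v)
for n in ("side","top","wrist"):
    im=viewer.grab_frame(n); cv2.imwrite(f"pics/{n}0.png",im[:,:,::-1]); print(n,viewer.camera_info(n))
E
```

```text
t 0.0
q [-9.31885222e-01  3.59359915e-01  1.10613414e-02 -3.56899090e-04
 -1.22409665e+00 -2.88107449e-01]
qd [-0.00108396  0.00121943  0.00054907 -0.00112179 -0.00170077 -0.00014119]
joint_efforts [ 2.26515564e-03 -5.82724142e+01  2.93050933e+01  6.99721009e+00
  6.93308990e-03 -1.43171255e-04]
eef_pos [ 0.2319001  -0.633701    0.40373976]
ee_rot [1.65209339 1.5691626  2.00277551]
force [0.56424191 0.18884321 0.49591961]
moment [0.0159031 0.00094   0.0200841]
width 0.08780330360697551
side {'fx': 396.4273861132338, 'fy': 396.4273861132338, 'cx': 322.07560182004727, 'cy': 198.3327251187205, 'eye': array([ 0.47206527, -0.84065339,  0.58832037]), 'attitude': array([ 1.05803407, -0.00689853, -0.18677205])}
top {'fx': 394.3668844204833, 'fy': 394.3668844204833, 'cx': 326.4909217097149, 'cy': 200.98469299775377, 'eye': array([0.59809207, 0.01557056, 0.85773394]), 'attitude': array([ 0.0451966 , -0.01832448, -1.56972884])}
wrist {'fx': 276.5628133107693, 'fy': 276.5628133107693, 'cx': 319.9472534707095, 'cy': 195.71075322113265, 'T_tool_cam': array([[ 8.19434515e-04,  2.74703727e-01, -9.61528570e-01,
         1.98244531e-02],
       [ 9.99999657e-01, -1.06235219e-04,  8.21869519e-04,
         4.90251122e-06],
       [ 1.23622422e-04, -9.61528913e-01, -2.74703720e-01,
        -7.45705611e-02],
       [ 0.00000000e+00,  0.00000000e+00,  0.00000000e+00,
         1.00000000e+00]])}
```

View pics/side0.png

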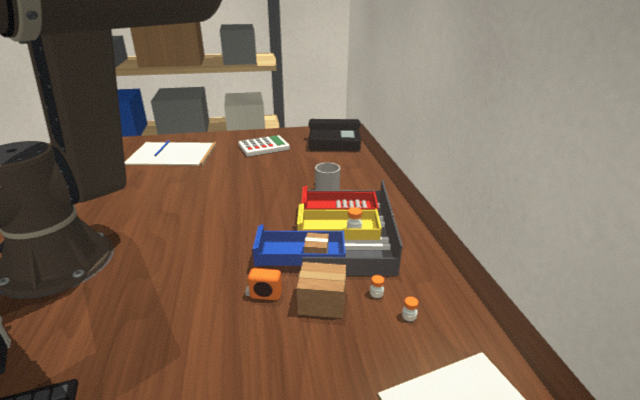

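View pics/top0.png

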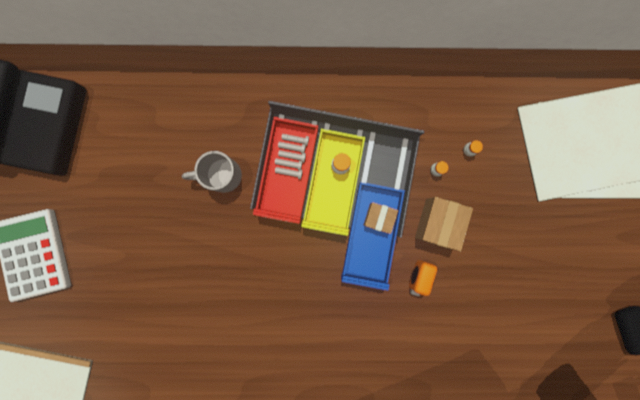

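View pics/wrist0.png

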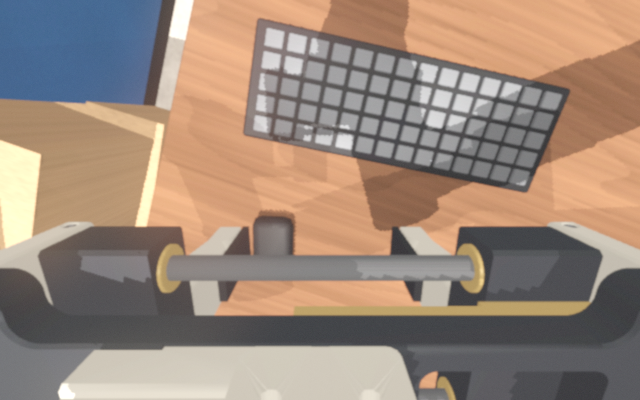

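The top view shows the rack at about (335,180). From left to right the trays are red (285,170), yellow (334,182) and blue, which is drawn out (375,235). The jar in the yellow tray is at (342,162). The small look-alike jars at (440,169) and (473,149) are outside the rack. I'll enlarge a crop next.

Run:
```python
import cv2
im=cv2.imread("pics/top0.png")
c=im[95:305,240:480]; cv2.imwrite("pics/top0c.png",cv2.resize(c[:, :200],None,fx=4,fy=4,interpolation=cv2.INTER_CUBIC)[240:,:])
cv2.imwrite("pics/top0d.png",cv2.resize(im[100:250,240:440],None,fx=4,fy=4,interpolation=cv2.INTER_CUBIC))
```

```text
(no output)
```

View pics/top0c.png

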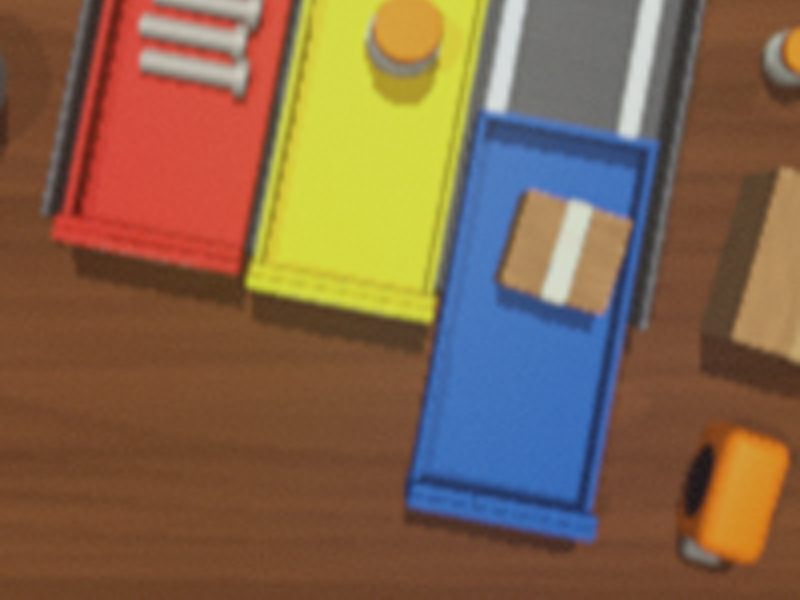

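View pics/top0d.png

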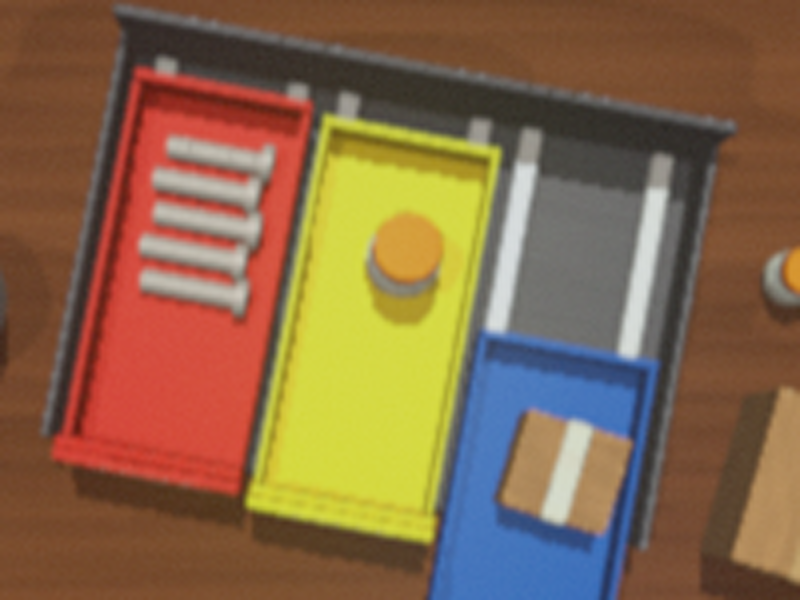

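```bash
cat > h.py <<'E'
import numpy as np
from scipy.spatial.transform import Rotation as R
from station import status, viewer
def cam(n):
    i=viewer.camera_info(n)
    if 'eye' in i: return i,R.from_euler('xyz',i['attitude']).as_matrix(),np.array(i['eye'])
    s=status.get_state(); Rt=R.from_euler('xyz',s['ee_rot']).as_matrix(); T=i['T_tool_cam']
    return i,Rt@T[:3,:3],Rt@T[:3,3]+s['eef_pos']
def w(n,u,v,z):
    i,Rm,e=cam(n); d=Rm@np.array([(u-i['cx'])/i['fx'],-(v-i['cy'])/i['fy'],-1]); return e+d*(z-e[2])/d[2]
def px(n,p):
    i,Rm,e=cam(n); c=Rm.T@(np.array(p)-e); return i['cx']+i['fx']*c[0]/-c[2], i['cy']-i['fy']*c[1]/-c[2]
E
python3 - <<'E'
from h import *
def cr(p,z=.069): return w('top',(p[0]+.5)/4-.5+240,(p[1]+.5)/4-.5+155,z)
for n,pts in dict(yellow=[(246,290),(434,322),(252,265),(438,292)],red=[(53,240),(240,274),(60,217),(243,248)],blue=[(408,508),(594,541),(412,483),(598,513)]).items():
    P=[cr(p) for p in pts]; m=np.mean(P,0); d=P[0]-P[1]; d2=P[2]-P[3]
    print(n,np.round(P,4)[:,:2].tolist(),m.round(4),[np.degrees(np.arctan2(-k[0],k[1])) for k in (d,d2)],np.linalg.norm(d),np.linalg.norm(d2))
print('jar cap',cr((405,30),.058),'carton top',cr((566,252),.063+.0),'tape',cr((745,490),.06),'tape corners',cr((690,440),.06),cr((690,550),.03), 'rack R front',cr((643,325),.05),'parcel corner',cr((735,345),.07))
E
```

```text
yellow [[0.5815, 0.0517], [0.5656, -0.0421], [0.594, 0.0487], [0.5806, -0.0441]] [0.5804 0.0035 0.069 ] [np.float64(-9.60634766721763), np.float64(-8.197805311466823)] 0.09514181214943762 0.09384752908091851
red [[0.6063, 0.1478], [0.5895, 0.0547], [0.6178, 0.1445], [0.6024, 0.0533]] [0.604  0.1001 0.069 ] [np.float64(-10.244719556785846), np.float64(-9.545539350682867)] 0.09462488210676252 0.09246912877829298
blue [[0.4736, -0.0291], [0.4571, -0.1216], [0.4859, -0.0311], [0.4709, -0.1237]] [ 0.4719 -0.0763  0.069 ] [np.float64(-10.074312869088603), np.float64(-9.174094508834825)] 0.09395144276369237 0.09378414674748213
jar cap [ 0.71372395 -0.02832187  0.058     ] carton top [ 0.60063727 -0.10931032  0.063     ] tape [ 0.48084581 -0.19966003  0.06      ] tape corners [ 0.50592933 -0.17203232  0.06      ] [ 0.44540493 -0.17858621  0.03      ] rack R front [ 0.56335352 -0.15071749  0.05      ] parcel corner [ 0.55425763 -0.19268505  0.07      ]
```

Run:
```python
from h import *
s=status.get_state(); Rt=R.from_euler('xyz',s['ee_rot']).as_matrix(); print(Rt.round(3)); y=Rt[:,1]; print('jaw dir deg',np.degrees(np.arctan2(y[1],y[0])),s['t'])
def cr(p,z): return w('top',(p[0]+.5)/4-.5+240,(p[1]+.5)/4-.5+100,z)
for a,b,z in [((115,8),(735,127),.085),((45,435),(643,545),.05),((135,70),(312,103),.053),((325,115),(500,150),.053),((485,333),(655,362),.053)]:
    A,B=cr(a,z),cr(b,z); d=A-B; print(A.round(4),B.round(4),np.linalg.norm(d).round(4),np.degrees(np.arctan2(-d[0],d[1])))
for a,b,z in [((325,115),(250,490),.055),((500,150),(437,510),.055),((120,30),(45,435),.05)]:
    d=cr(a,z)-cr(b,z); print(np.degrees(np.arctan2(d[1],d[0])),np.linalg.norm(d))
```

```text
[[-0.001 -0.344  0.939]
 [ 0.001  0.939  0.344]
 [-1.     0.001 -0.   ]]
jaw dir deg 110.09346379458744 0.15
[0.8297 0.1167 0.085 ] [ 0.7719 -0.1909  0.085 ] 0.313 -10.646205904669737
[0.6192 0.1552 0.05  ] [ 0.5634 -0.1507  0.05  ] 0.311 -10.354421951193174
[0.807  0.1104 0.053 ] [0.7904 0.0193 0.053 ] 0.0926 -10.358809383460171
[0.7842 0.0126 0.053 ] [ 0.7665 -0.0776  0.053 ] 0.0919 -11.118746890504061
[ 0.6718 -0.0696  0.053 ] [ 0.6571 -0.157   0.053 ] 0.0886 -9.545483038999299
-11.100201959514976 0.19604158357673318
-10.039377075096953 0.18762772789086254
-9.914344439803374 0.21259283550633262
```

>>> {"fn": "apply_moves", "kwargs": {"commands": [{"dx":10,"dy":30,"dz":0,"spin":-5,"hand":1},{"dx":20,"dy":56,"dz":0,"spin":-8,"hand":1},{"dx":20,"dy":56,"dz":0,"spin":-8,"hand":1},{"dx":20,"dy":56,"dz":0,"spin":-8,"hand":1},{"dx":20,"dy":56,"dz":0,"spin":-1.5,"hand":1}], "grip_force": 20}}

```text
t: 0.78
eef_pos: [0.3221, -0.3781, 0.4045]
ee_rot: [1.021, 1.571, 0.837]
force: [2.0, -0.1, 0.0]
width: 0.043
```

>>> {"fn": "apply_moves", "kwargs": {"commands": [{"dx":20,"dy":56,"dz":0,"spin":0,"hand":1},{"dx":20,"dy":56,"dz":0,"spin":0,"hand":1},{"dx":20,"dy":56,"dz":0,"spin":0,"hand":1},{"dx":20,"dy":56,"dz":0,"spin":0,"hand":1},{"dx":15,"dy":45,"dz":0,"spin":0,"hand":1}]}}

```text
t: 1.4
eef_pos: [0.4171, -0.1088, 0.4049]
ee_rot: [0.475, 1.57, 0.295]
force: [0.6, -0.4, -0.3]
width: 0.0005
```

```bash
cat >> h.py <<'E'
def st():
    s=status.get_state(); Rt=R.from_euler('xyz',s['ee_rot']).as_matrix()
    print('t',round(s['t'],2),'p',s['eef_pos'].round(4),'jaw',np.degrees(np.arctan2(Rt[1,1],Rt[0,1])).round(2),'tilt',Rt[:,0].round(3),'F',np.round(s['force'],1),'w',round(s['width'],4))
    return s
E
python3 - <<'E'
from h import *; import cv2
st(); im=viewer.grab_frame('wrist'); cv2.imwrite('pics/w1.png',im[:,:,::-1])
c=np.cos(np.radians(-10.4));s_=np.sin(np.radians(-10.4)); X=np.array([c,s_,0]);Y=np.array([-s_,c,0])
for n,p in dict(yel=[.5804,.0035,.069],blue=[.4719,-.0763,.069],red=[.604,.1001,.069]).items():
    p=np.array(p); print(n,[np.round(px('wrist',p+a*X+b*Y)).tolist() for a in(-.006,.006) for b in (-.047,.047)])
E
```

```text
t 1.4 p [ 0.4171 -0.1088  0.4049] jaw 79.66 tilt [ 0.001  0.    -1.   ] F [ 0.6 -0.4 -0.3] w 0.0005
yel [[389.0, 282.0], [460.0, 282.0], [388.0, 290.0], [459.0, 290.0]]
blue [[313.0, 215.0], [391.0, 215.0], [313.0, 224.0], [390.0, 225.0]]
red [[464.0, 286.0], [535.0, 286.0], [463.0, 294.0], [533.0, 294.0]]
```

View pics/w1.png

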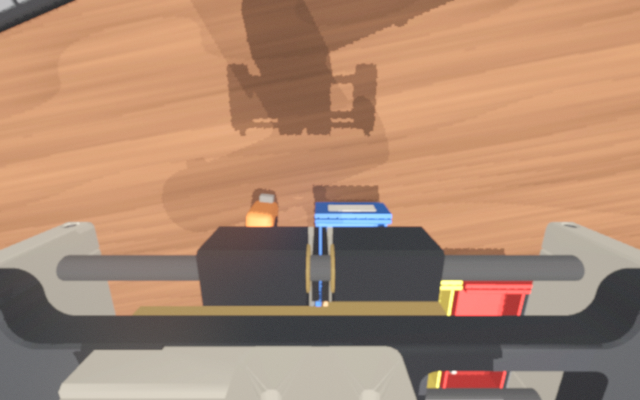

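The wrist view shows the blue front wall at (314–390, 206–226), square to the picture. That matches the projection, so I'll go down in front of it.

>>> {"fn": "apply_moves", "kwargs": {"commands": [{"dx":14,"dy":26,"dz":-20,"hand":1},{"dx":6,"dy":13,"dz":-50,"hand":1},{"dx":0,"dy":0,"dz":-50,"hand":1},{"dx":0,"dy":0,"dz":-47,"hand":1},{"dx":0,"dy":0,"dz":-20,"hand":1}]}}

```text
invalid input at $.commands[0]: expected keys dx, dy, dz, spin, hand
```

Run:
```python
from h import *; import cv2
st(); im=viewer.grab_frame('side'); cv2.imwrite('pics/s2.png',cv2.resize(im[150:320,180:450],None,fx=2.9,fy=2.9)[:,:,::-1])
```

```text
t 1.45 p [ 0.4186 -0.1059  0.4049] jaw 79.7 tilt [ 0.002  0.001 -1.   ] F [1.  3.1 0.9] w 0.0006
```

View pics/s2.png

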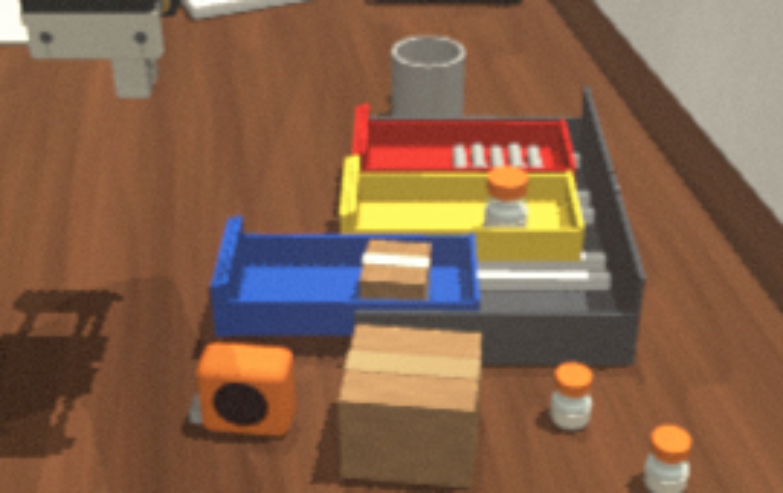

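>>> {"fn": "apply_moves", "kwargs": {"commands": [{"dx":14,"dy":26,"dz":-20,"spin":0,"hand":1},{"dx":6,"dy":13,"dz":-50,"spin":0,"hand":1},{"dx":0,"dy":0,"dz":-50,"spin":0,"hand":1},{"dx":0,"dy":0,"dz":-47,"spin":0,"hand":1},{"dx":0,"dy":0,"dz":-20,"spin":0,"hand":1}]}}

```text
t: 2.12
eef_pos: [0.4357, -0.0725, 0.2152]
ee_rot: [-2.736, 1.567, -2.918]
force: [0.0, -0.1, 1.0]
width: 0.0007
```

Run:
```python
from h import *; import cv2
st(); im=viewer.grab_frame('side'); cv2.imwrite('pics/s2b.png',cv2.resize(im[150:320,180:450],None,fx=2.9,fy=2.9)[:,:,::-1])
st()
```

```text
t 2.12 p [ 0.4357 -0.0725  0.2152] jaw 79.57 tilt [-0.004 -0.001 -1.   ] F [ 0.  -0.1  1. ] w 0.0007
t 2.17 p [ 0.4354 -0.0726  0.2139] jaw 79.54 tilt [-0.006 -0.001 -1.   ] F [-0.8  0.9 -2.2] w 0.0006
```

View pics/s2b.png

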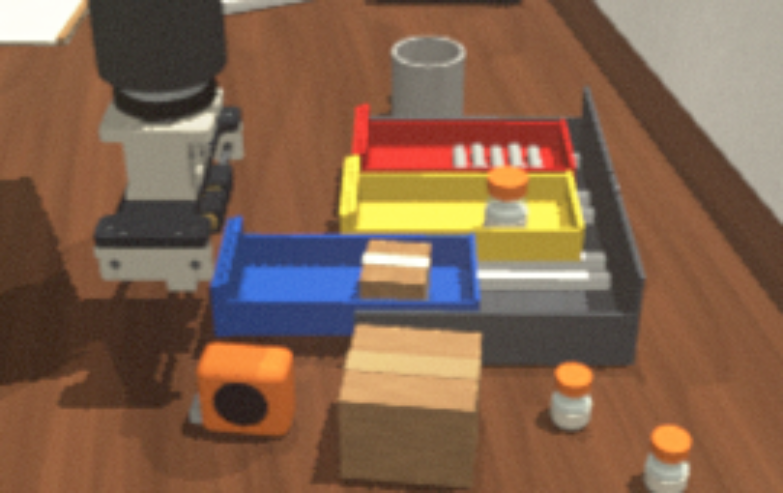

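Run:
```python
from h import *
s=st()
p=s['eef_pos'].copy();p[2]-=.178
print(px('side',p)); c,q=np.cos(np.radians(-10.4)),np.sin(np.radians(-10.4)); print((p[:2]-[.591,.0023])@np.array([[c,-q],[q,c]]))
```

```text
t 2.17 p [ 0.4354 -0.0726  0.2139] jaw 79.54 tilt [-0.006 -0.001 -1.   ] F [-0.8  0.9 -2.2] w 0.0006
(np.float64(243.61888528963587), np.float64(247.088867342206))
[-0.13956529 -0.10175897]
```

>>> {"fn": "apply_moves", "kwargs": {"commands": [{"dx":5,"dy":-0.5,"dz":2,"spin":0,"hand":1},{"dx":7,"dy":-1,"dz":2,"spin":0,"hand":1},{"dx":5,"dy":-0.9,"dz":0,"spin":0,"hand":1},{"dx":5,"dy":-0.9,"dz":0,"spin":0,"hand":1},{"dx":7,"dy":-1.3,"dz":0,"spin":0,"hand":1}]}}

```text
t: 2.8
eef_pos: [0.4658, -0.0767, 0.2218]
ee_rot: [-2.998, 1.57, 3.103]
force: [-4.0, -0.3, 2.7]
width: 0.0003
```

>>> {"fn": "apply_moves", "kwargs": {"commands": [{"dx":8,"dy":-1.5,"dz":0,"spin":0,"hand":1},{"dx":10,"dy":-1.8,"dz":0,"spin":0,"hand":1},{"dx":10,"dy":-1.8,"dz":0,"spin":0,"hand":1},{"dx":10,"dy":-1.8,"dz":0,"spin":0,"hand":1},{"dx":10,"dy":-1.8,"dz":0,"spin":0,"hand":1}]}}

```text
t: 3.42
eef_pos: [0.5144, -0.0855, 0.2214]
ee_rot: [-2.692, 1.57, -2.874]
force: [-4.5, -1.9, 1.5]
width: 0.0003
```

>>> {"fn": "apply_moves", "kwargs": {"commands": [{"dx":10,"dy":-1.8,"dz":0,"spin":0,"hand":1},{"dx":8,"dy":-1.5,"dz":0,"spin":0,"hand":1},{"dx":5,"dy":-0.9,"dz":0,"spin":0,"hand":1},{"dx":4,"dy":-0.7,"dz":0,"spin":0,"hand":1},{"dx":4,"dy":-0.7,"dz":0,"spin":0,"hand":1}]}}

```text
t: 4.05
eef_pos: [0.545, -0.0908, 0.2215]
ee_rot: [2.884, 1.571, 2.703]
force: [-3.2, -1.6, -1.8]
width: 0.0004
```

```bash
cat >> h.py <<'E'
c_,q_=np.cos(np.radians(-10.4)),np.sin(np.radians(-10.4))
def rk(s):
    d=s['eef_pos'][:2]-[.591,.0023]; print('rack',(np.array([c_*d[0]+q_*d[1],-q_*d[0]+c_*d[1]])).round(4))
E
python3 - <<'E'
from h import *; import cv2
rk(st()); im=viewer.grab_frame('side'); cv2.imwrite('pics/s3.png',cv2.resize(im[150:320,180:450],None,fx=2.9,fy=2.9)[:,:,::-1])
E
```

```text
t 4.05 p [ 0.545  -0.0908  0.2215] jaw 79.6 tilt [-0.  0. -1.] F [-3.2 -1.6 -1.8] w 0.0004
rack [-0.0285 -0.0998]
```

View pics/s3.png

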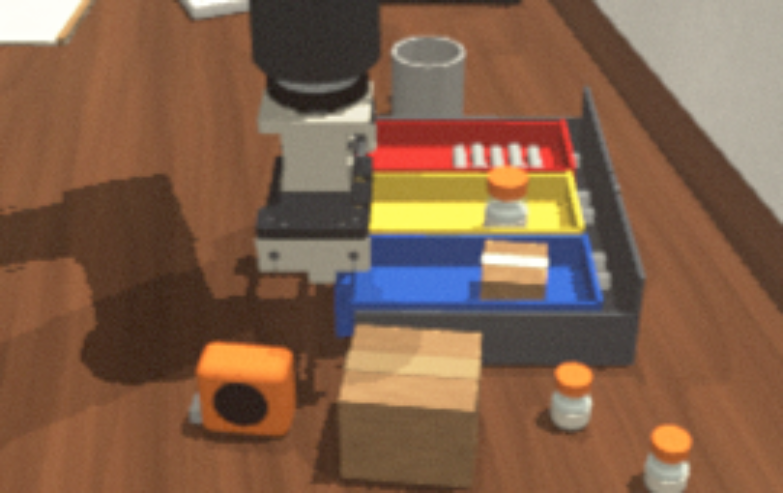

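The side view shows the blue front at (345,300) in the crop, with the carton still inside. I estimate about 8 mm of travel is left, so I'll creep until I feel the stop.

>>> {"fn": "apply_moves", "kwargs": {"commands": [{"dx":2,"dy":-0.4,"dz":0,"spin":0,"hand":1},{"dx":2,"dy":-0.4,"dz":0,"spin":0,"hand":1},{"dx":2,"dy":-0.3,"dz":0,"spin":0,"hand":1},{"dx":1,"dy":-0.2,"dz":0,"spin":0,"hand":1},{"dx":1,"dy":-0.2,"dz":0,"spin":0,"hand":1}]}}

```text
t: 4.72
eef_pos: [0.5504, -0.0917, 0.2215]
ee_rot: [-3.091, 1.565, 3.01]
force: [-18.0, 9.4, 12.6]
width: 0.0001
```

Run:
```python
from h import *
rk(st())
```

```text
t 4.72 p [ 0.5504 -0.0917  0.2215] jaw 79.56 tilt [-0.006  0.001 -1.   ] F [-18.    9.4  12.6] w 0.0001
rack [-0.0229 -0.0998]
```

The force rose to 18 N, so the tray is at its stop. I'll back off, rise and check.

>>> {"fn": "apply_moves", "kwargs": {"commands": [{"dx":-3,"dy":0.5,"dz":0,"spin":0,"hand":1},{"dx":-15,"dy":2.7,"dz":0,"spin":0,"hand":1},{"dx":-20,"dy":3.6,"dz":20,"spin":0,"hand":1},{"dx":-20,"dy":0,"dz":50,"spin":0,"hand":1},{"dx":-20,"dy":0,"dz":30,"spin":0,"hand":1}]}}

```text
t: 5.35
eef_pos: [0.4749, -0.0853, 0.3243]
ee_rot: [0.245, 1.566, 0.064]
force: [-0.2, -0.4, 0.4]
width: 0.0005
```

Run:
```python
from h import *; import cv2
rk(st()); im=viewer.grab_frame('top'); cv2.imwrite('pics/t4.png',cv2.resize(im[100:250,240:440],None,fx=4,fy=4,interpolation=cv2.INTER_CUBIC)[:,:,::-1])
im=viewer.grab_frame('side'); cv2.imwrite('pics/s4.png',cv2.resize(im[150:320,180:450],None,fx=2.9,fy=2.9)[:,:,::-1])
```

```text
t 5.35 p [ 0.4749 -0.0853  0.3243] jaw 79.65 tilt [ 0.005  0.    -1.   ] F [-0.2 -0.4  0.4] w 0.0005
rack [-0.0984 -0.1071]
```

View pics/t4.png

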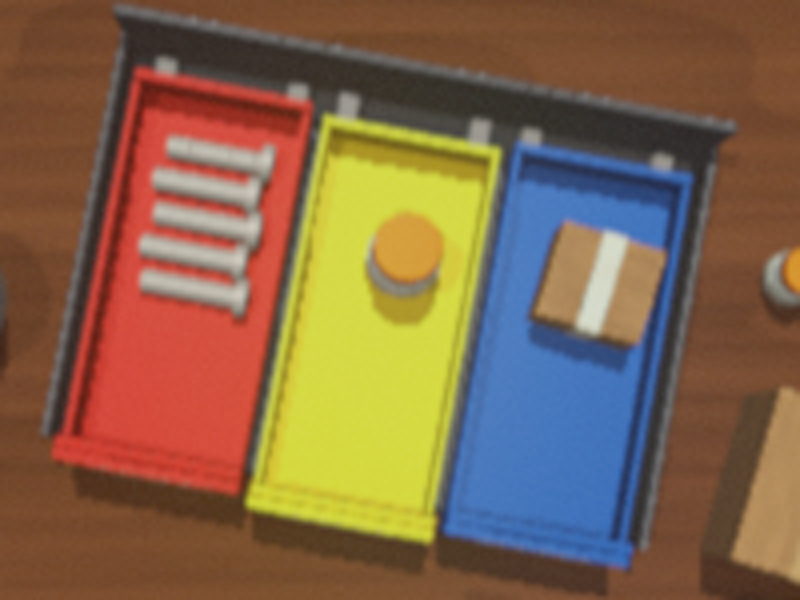

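View pics/s4.png

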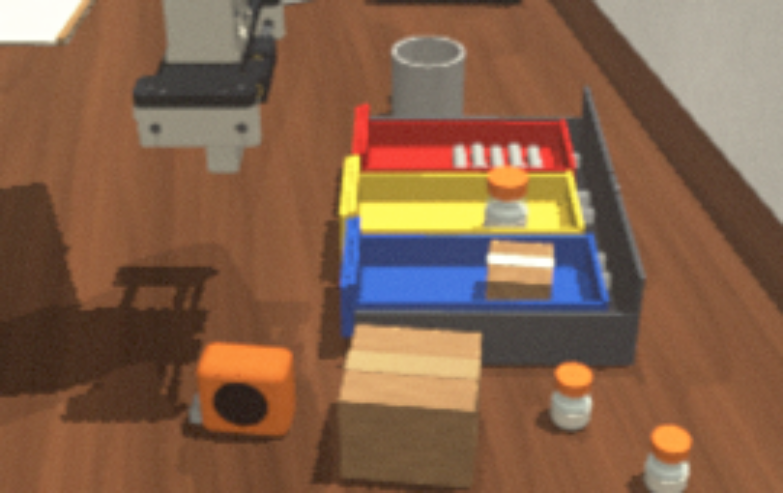

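The top view shows blue in line with red (front right corner at (630,567) in the crop) and the carton still inside. Yellow stands about 5 mm proud, as it did at the start. The yellow tray holds the orange-capped jar at crop (405,250). The two other orange-capped jars stand outside the rack. Next I'll move over the yellow tray, behind its lip.

>>> {"fn": "apply_moves", "kwargs": {"commands": [{"dx":35,"dy":21,"dz":5,"spin":0,"hand":1},{"dx":45,"dy":27,"dz":0,"spin":0,"hand":1},{"dx":40,"dy":25,"dz":0,"spin":0,"hand":1},{"dx":17,"dy":10,"dz":0,"spin":0,"hand":1},{"dx":0,"dy":0,"dz":0,"spin":0,"hand":1}]}}

```text
t: 6.08
eef_pos: [0.613, -0.0015, 0.3256]
ee_rot: [-0.37, 1.571, -0.55]
force: [-0.6, 0.2, -1.6]
width: 0.0002
```

Run:
```python
from h import *; import cv2
s=st();rk(s); 
Rt=R.from_euler('xyz',s['ee_rot']).as_matrix()
im=viewer.grab_frame('wrist'); cv2.imwrite('pics/w5.png',im[:,:,::-1])
im=viewer.grab_frame('side'); cv2.imwrite('pics/s5.png',cv2.resize(im[130:300,200:470],None,fx=2.9,fy=2.9)[:,:,::-1])
p=s['eef_pos']+Rt@[.178,0,0]; print(p)
X=np.array([c_,q_,0]);Y=np.array([-q_,c_,0]);b=np.array([.5804,.0035,.069])
print([np.round(px('wrist',b+a*X+e*Y)).tolist() for a in(-.006,.006) for e in (-.047,.047)])
```

```text
t 6.08 p [ 0.613  -0.0015  0.3256] jaw 79.66 tilt [ 0. -0. -1.] F [-0.6  0.2 -1.6] w 0.0002
rack [0.0224 0.0002]
[ 0.61308784 -0.00154243  0.1475718 ]
[[266.0, 161.0], [375.0, 161.0], [267.0, 175.0], [375.0, 175.0]]
```

View pics/w5.png

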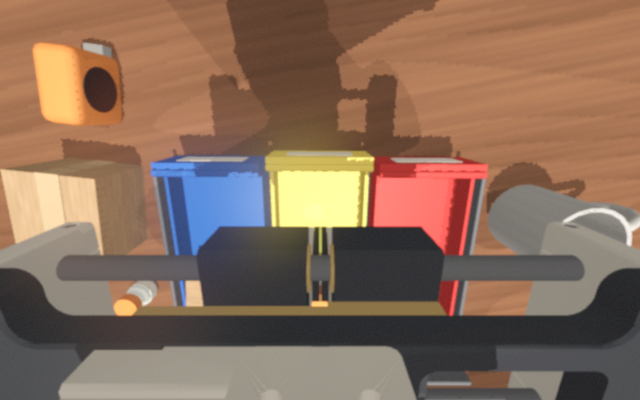

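View pics/s5.png

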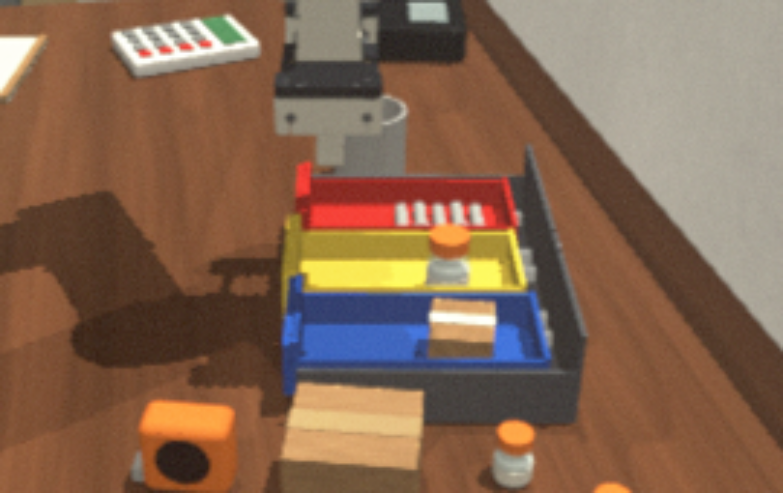

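The wrist view shows the yellow lip spanning columns 265–375 at rows 152–170, centred ahead of the fingers. The lip is clear of them by about 18 mm, so I'll go down.

>>> {"fn": "apply_moves", "kwargs": {"commands": [{"dx":0,"dy":0,"dz":-25,"spin":0,"hand":1},{"dx":0,"dy":0,"dz":-35,"spin":0,"hand":1},{"dx":0,"dy":0,"dz":-25,"spin":0,"hand":1},{"dx":0,"dy":0,"dz":-14,"spin":0,"hand":1},{"dx":0,"dy":0,"dz":-6,"spin":0,"hand":1}]}}

```text
t: 6.8
eef_pos: [0.6116, -0.0028, 0.2215]
ee_rot: [-2.253, 1.571, -2.435]
force: [1.0, 0.4, -0.5]
width: 0.0002
```

Run:
```python
from h import *; import cv2
rk(st()); im=viewer.grab_frame('side'); cv2.imwrite('pics/s6.png',cv2.resize(im[130:300,200:470],None,fx=2.9,fy=2.9)[:,:,::-1])
```

```text
t 6.8 p [ 0.6116 -0.0028  0.2215] jaw 79.59 tilt [-0. -0. -1.] F [ 1.   0.4 -0.5] w 0.0002
rack [ 0.0212 -0.0013]
```

View pics/s6.png

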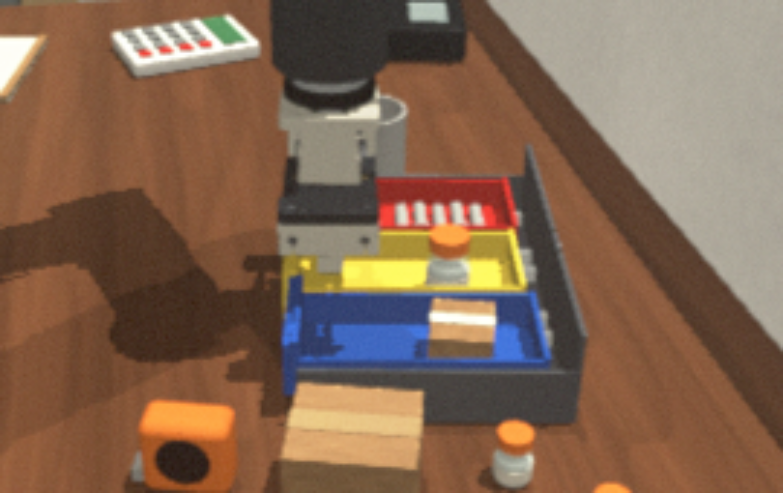

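The fingers are in the yellow tray at crop (328,262), clear of the jar and the side walls. I'll draw slowly.

>>> {"fn": "apply_moves", "kwargs": {"commands": [{"dx":-4,"dy":0.7,"dz":0,"spin":0,"hand":1},{"dx":-5,"dy":0.9,"dz":0,"spin":0,"hand":1},{"dx":-4,"dy":0.7,"dz":0,"spin":0,"hand":1},{"dx":-3,"dy":0.6,"dz":0,"spin":0,"hand":1},{"dx":-3,"dy":0.6,"dz":0,"spin":0,"hand":1}]}}

```text
t: 7.48
eef_pos: [0.5933, 0.001, 0.2221]
ee_rot: [0.157, 1.569, -0.024]
force: [3.1, -2.0, 0.8]
width: 0.0005
```

>>> {"fn": "apply_moves", "kwargs": {"commands": [{"dx":-3,"dy":0.6,"dz":0,"spin":0,"hand":1},{"dx":-4,"dy":0.7,"dz":0,"spin":0,"hand":1},{"dx":-5,"dy":0.9,"dz":0,"spin":0,"hand":1},{"dx":-6,"dy":1.1,"dz":0,"spin":0,"hand":1},{"dx":-6,"dy":1.1,"dz":0,"spin":0,"hand":1}]}}

```text
t: 8.1
eef_pos: [0.5687, 0.0057, 0.2219]
ee_rot: [0.618, 1.57, 0.436]
force: [3.3, 0.2, 1.9]
width: 0.0001
```

Run:
```python
from h import *; import cv2
rk(st()); im=viewer.grab_frame('side'); cv2.imwrite('pics/s7.png',cv2.resize(im[130:300,200:470],None,fx=2.9,fy=2.9)[:,:,::-1])
```

```text
t 8.1 p [0.5687 0.0057 0.2219] jaw 79.6 tilt [ 0.001  0.    -1.   ] F [3.3 0.2 1.9] w 0.0001
rack [-0.0226 -0.0007]
```

View pics/s7.png

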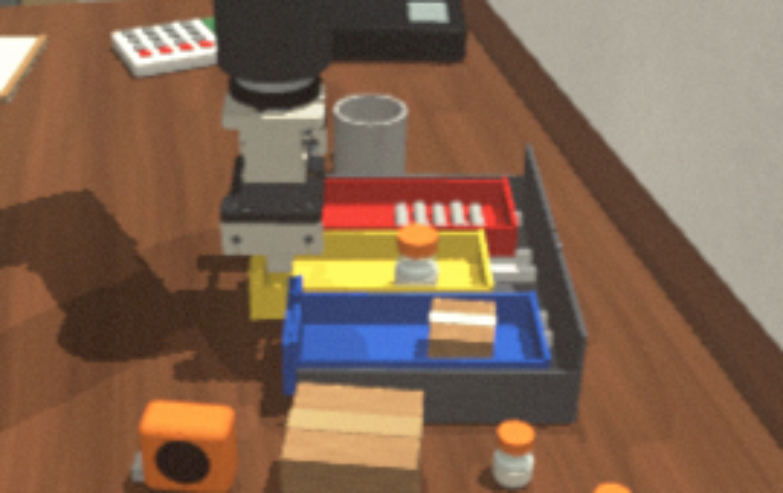

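The yellow tray is following the fingers, the jar is upright at crop (417,255) and moving with it, and blue is staying put. I'll keep going.

>>> {"fn": "apply_moves", "kwargs": {"commands": [{"dx":-6,"dy":1.1,"dz":0,"spin":0,"hand":1},{"dx":-6,"dy":1.1,"dz":0,"spin":0,"hand":1},{"dx":-6,"dy":1.1,"dz":0,"spin":0,"hand":1},{"dx":-6,"dy":1.1,"dz":0,"spin":0,"hand":1},{"dx":-6,"dy":1.1,"dz":0,"spin":0,"hand":1}]}}

```text
t: 8.78
eef_pos: [0.5386, 0.0112, 0.2217]
ee_rot: [0.871, 1.57, 0.689]
force: [4.0, 1.6, 0.5]
width: 0.0007
```

>>> {"fn": "apply_moves", "kwargs": {"commands": [{"dx":-6,"dy":1.1,"dz":0,"spin":0,"hand":1},{"dx":-6,"dy":1.1,"dz":0,"spin":0,"hand":1},{"dx":-6,"dy":1.1,"dz":0,"spin":0,"hand":1},{"dx":-5,"dy":0.9,"dz":0,"spin":0,"hand":1},{"dx":-4,"dy":0.7,"dz":0,"spin":0,"hand":1}]}}

```text
t: 9.4
eef_pos: [0.5115, 0.0159, 0.2216]
ee_rot: [-2.86, 1.571, -3.042]
force: [3.6, 1.6, 0.1]
width: 0.0004
```

>>> {"fn": "apply_moves", "kwargs": {"commands": [{"dx":-3,"dy":0.6,"dz":0,"spin":0,"hand":1},{"dx":-2,"dy":0.4,"dz":0,"spin":0,"hand":1},{"dx":-2,"dy":0.4,"dz":0,"spin":0,"hand":1},{"dx":-2,"dy":0.3,"dz":0,"spin":0,"hand":1},{"dx":-2,"dy":0.3,"dz":0,"spin":0,"hand":1}]}}

```text
t: 10.02
eef_pos: [0.5008, 0.0178, 0.2216]
ee_rot: [3.079, 1.571, 2.897]
force: [3.1, 0.9, -0.7]
width: 0.0003
```

Run:
```python
from h import *
rk(st())
```

```text
t 10.03 p [0.5008 0.0178 0.2216] jaw 79.59 tilt [-0.  0. -1.] F [ 3.1  0.9 -0.7] w 0.0003
rack [-0.0915 -0.001 ]
```

>>> {"fn": "apply_moves", "kwargs": {"commands": [{"dx":-2,"dy":0.4,"dz":0,"spin":0,"hand":1},{"dx":-2,"dy":0.4,"dz":0,"spin":0,"hand":1},{"dx":-1.5,"dy":0.3,"dz":0,"spin":0,"hand":1},{"dx":-1,"dy":0.2,"dz":0,"spin":0,"hand":1},{"dx":-1,"dy":0.2,"dz":0,"spin":0,"hand":1}]}}

```text
t: 10.65
eef_pos: [0.4933, 0.0193, 0.2216]
ee_rot: [-2.469, 1.571, -2.651]
force: [3.8, 0.2, -1.4]
width: 0.0002
```

Run:
```python
from h import *
rk(st())
```

```text
t 10.65 p [0.4933 0.0193 0.2216] jaw 79.6 tilt [-0. -0. -1.] F [ 3.8  0.2 -1.4] w 0.0002
rack [-0.0992 -0.0009]
```

>>> {"fn": "apply_moves", "kwargs": {"commands": [{"dx":-1,"dy":0.2,"dz":0,"spin":0,"hand":1},{"dx":-1,"dy":0.2,"dz":0,"spin":0,"hand":1},{"dx":-1,"dy":0.1,"dz":0,"spin":0,"hand":1},{"dx":-1,"dy":0.2,"dz":0,"spin":0,"hand":1},{"dx":-1,"dy":0.2,"dz":0,"spin":0,"hand":1}]}}

```text
t: 11.28
eef_pos: [0.4917, 0.0199, 0.2222]
ee_rot: [0.163, 1.563, -0.016]
force: [26.0, -16.0, -19.6]
width: 0.0005
```

Run:
```python
from h import *; import cv2
rk(st()); im=viewer.grab_frame('side'); cv2.imwrite('pics/s8.png',cv2.resize(im[130:300,200:470],None,fx=2.9,fy=2.9)[:,:,::-1]); rk(st())
```

```text
t 11.28 p [0.4917 0.0199 0.2222] jaw 79.69 tilt [ 0.007 -0.    -1.   ] F [ 26.  -16.  -19.6] w 0.0005
rack [-0.1008 -0.0006]
t 11.32 p [0.4918 0.0199 0.2223] jaw 79.69 tilt [ 0.008 -0.    -1.   ] F [ 23.3 -13.6 -17.8] w 0.0006
rack [-0.1008 -0.0006]
```

View pics/s8.png

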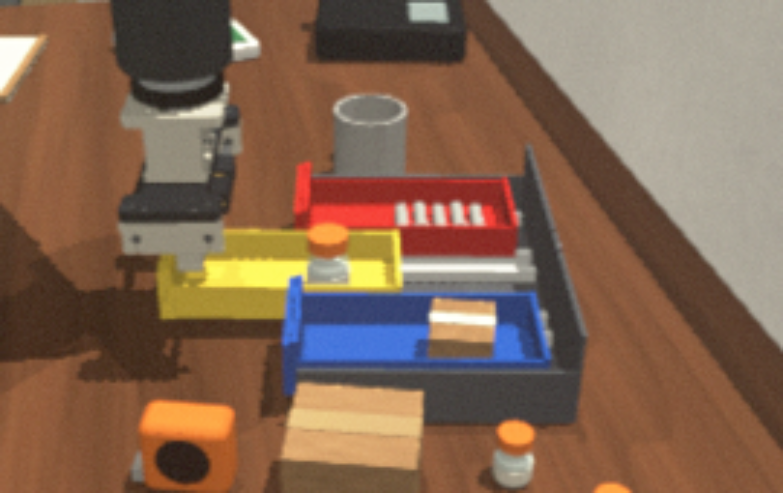

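The force is 26 N, so yellow is at its stop and the jar is upright. I'll ease off the lip, lift straight out and move clear.

>>> {"fn": "apply_moves", "kwargs": {"commands": [{"dx":4,"dy":-0.7,"dz":0,"spin":0,"hand":1},{"dx":8,"dy":-1.4,"dz":0,"spin":0,"hand":1},{"dx":3,"dy":-0.6,"dz":5,"spin":0,"hand":1},{"dx":0,"dy":0,"dz":40,"spin":0,"hand":1},{"dx":0,"dy":0,"dz":55,"spin":0,"hand":1}]}}

```text
t: 11.95
eef_pos: [0.5026, 0.0172, 0.3217]
ee_rot: [-2.61, 1.566, -2.791]
force: [1.1, 0.5, 0.2]
width: 0.0006
```

>>> {"fn": "apply_moves", "kwargs": {"commands": [{"dx":0,"dy":0,"dz":50,"spin":0,"hand":1},{"dx":-15,"dy":-50,"dz":20,"spin":0,"hand":1},{"dx":-15,"dy":-55,"dz":0,"spin":0,"hand":1},{"dx":-15,"dy":-55,"dz":0,"spin":0,"hand":1},{"dx":0,"dy":-30,"dz":0,"spin":0,"hand":1}]}}

```text
t: 12.58
eef_pos: [0.4567, -0.1744, 0.3922]
ee_rot: [2.558, 1.57, 2.375]
force: [0.2, -0.3, -0.0]
width: 0.0005
```

Run:
```python
from h import *; import cv2
st(); im=viewer.grab_frame('top'); cv2.imwrite('pics/t9.png',cv2.resize(im[90:290,170:490],None,fx=2.5,fy=2.5,interpolation=cv2.INTER_CUBIC)[:,:,::-1])
im=viewer.grab_frame('side'); cv2.imwrite('pics/s9.png',im[:,:,::-1])
st()
```

```text
t 12.57 p [ 0.4567 -0.1744  0.3922] jaw 79.52 tilt [-0.  0. -1.] F [ 0.2 -0.3 -0. ] w 0.0005
t 12.68 p [ 0.4575 -0.1747  0.3918] jaw 79.43 tilt [-0.001 -0.    -1.   ] F [ 0.4  0.  -0.7] w 0.0006
```

View pics/t9.png

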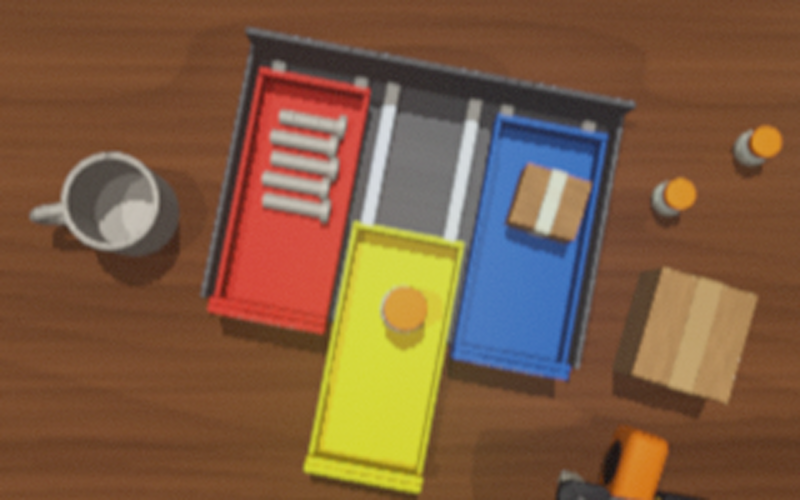

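View pics/s9.png

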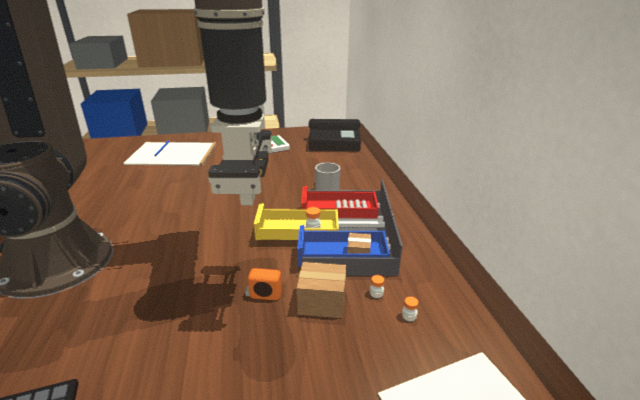

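Run:
```python
from h import *
f=lambda a,b:np.mean([w('top',(p[0]+.5)/2.5-.5+170,(p[1]+.5)/2.5-.5+90,.067) for p in (a,b)],0)
r,b,y=f((208,310),(323,330)),f((452,357),(568,379)),f((304,472),(418,492))
X=np.array([c_,q_,0]); print('red-blue',(r-b)@X,'yellow out',(r+b)/2@X-y@X)
from station import arm
print(arm.job_done())
```

```text
red-blue 0.002244572104251462 yellow out 0.11153284394324797
the job is handed in; nothing more can be done
None
```

I pushed the blue tray home first, then drew the yellow tray out to its stop, and handed the job in at about 12.7 s. I used only the closed fingertips: against the outside of blue's front wall, then behind yellow's lip.

**Blue tray:** the force rose to about 18 N at the end of its travel, so it is against its stop. In the last top view its front is in line with red's to about 2 mm, which is the accuracy of reading the picture.

**Yellow tray:** it started about 5 mm drawn out. The force rose to about 26 N along the pull at its stop. The last picture puts it 111.5 mm out against a nominal 110 mm.

**Everything else:**
- The jar is standing in the yellow tray and the carton is in the blue one.
- Red is shut.
- The mug, tape measure and parcel look unmoved; I compared these by eye only.
- The hand is well above the scene with the wrist force near zero.

No check failed or disagreed. One move call was refused for missing "spin" values; the arm did not move, and I sent it again with them.

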